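Clamp the plate in the microplate shaker

TASK

Press the front of the shaker's lid down to release its push latch so that it springs open, then push the clamp tab away from the front until the well plate is held firmly against the rear stops. Then press the lid down again until it latches and stays shut by itself. Only push with the fingertips: do not lift the plate, and leave the things standing round the shaker where they are.

Things in the scene. Friction and masses are not known exactly. Their poses are not given: they have to be found in the camera images.
- shaker: microplate shaker, heavy white instrument that does not move, 245 x 200 mm, 100 mm high with the lid shut. Origin: on the desk under its middle; x points from its front (sloping control panel, towards the robot) to its back (hinge), z up; turned up to 0.4 rad. In its frame: front deck 60 mm high, x -94 to -48 mm; bay behind it, floor 51 mm high, side rims 70 mm high, rear stops at x = +70 mm.
- lid (a joint): clear, white-framed lid on a damped spring hinge at the shaker's back; rad: 0 shut and latched, 1.32 popped fully open, -0.056 pressed down to its hard stop. Push-push latch: pressed from 0 to the stop (front sinks 9 mm, 1 to 4 N) and let go, it springs open in 2 s; pressed from open down to the stop and let go, it latches at 0. Until latched, its spring lifts it with 0.5 to 2 N at the front.
- lid_front (a point): point on the lid's outer face, mid-width, 14 mm in from its front edge, on a flat grey press mark 12 x 60 mm; moves with the lid; 100 mm above the desk when shut. Its z axis is the outward normal of the lid, its x axis points to the hinge. The lid is 180 mm wide.
- lid_hinge (a point): middle of the lid's hinge line (which runs along the shaker's y), 92 mm behind the shaker's origin, 80 mm above the desk; turns with the lid, axes as those of lid_front. In these axes lid_front lies at x = -158 mm, z = +20 mm, and the lid's flat outer face at z = +20 mm. The front edge is at x = -172 mm.
- clamp (a joint): plate clamp, a bar with an upright black ribbed tab that slides level along the shaker's x in the bay under the lid; metres, 0 = open, towards the shaker's front; grows as it is pushed to the back, away from the control panel. Friction about 2 N, no spring: it stays where it is left. At about 0.011 it has pushed the plate against the rear stops and goes no further.
- clamp_tab (a point): top edge of the clamp tab, at the middle of its front face (the face to push, looking to the shaker's front); moves with the clamp, axes as the shaker's. The tab is 30 mm wide, 6 mm thick, its top 87 mm above the desk; the deck before it is 60 mm high, so 27 mm of its face can be reached when the lid is open.
- plate_mid (a point): centre of the frosted 96-well plate lying loose in the bay behind the clamp (85 x 128 x 14 mm, long side along the shaker's y, its top 65 mm above the desk); at the start 6 to 9 mm off the rear stops. Against the stops its centre lies 27 mm behind the shaker's origin. Not to be lifted.
- marker: bystander: black marker pen, 135 mm long, 17 mm thick, lying in front of the shaker
- petri: bystander: flat petri dish, 84 mm across, 6 mm high, on the desk left of the shaker
- vial_a: bystander: small capped vial, 13 mm across, 48 mm high, standing right of the shaker, near its front; origin under its foot
- vial_b: bystander: small capped vial, 13 mm across, 48 mm high, standing right of the shaker's middle; origin under its foot
- stain: bystander: reagent bottle with a black screw cap, 46 mm across, 85 mm high, standing right of the shaker, near its back; origin under its foot

How it is judged:
By the outcome, as a careful person would: the job done as asked, in the order asked, and still so for the second after the job is handed in, with the robot touching nothing.
It also fails if it takes over 64 s, if anything falls off the work surface, if the arm or the gripper's body presses on something with over 40 N, if the wrist force passes 120 N, or if a joint passes its speed limit or range.

ROBOT

A 6-joint arm with a two-finger parallel gripper is mounted at the origin on a cart in front of the work surface, level with it; the furniture and walls round the work are solid. World frame = base frame: x ahead of the robot, y to its left, z up, the work surface at z = 0. Lengths are in m, angles in rad, forces in N, time in s.
With the tool pointing down it reaches from about 0.25 to 0.8 m from the base axis. Payload 8.5 kg.
Tool frame: the origin (TCP) lies midway between the tips of the shut fingers; the grasp point (between the pads) lies 19 mm behind it (hold_point_z is the distance from the TCP to the grasp point, in m); x points along the fingers, y is the direction in which the jaws open and shut, and the axes are right-handed (so a half turn about x gives the same grasp; the last joint's range is limited). The gripper opens to 85 mm and grips with 20 to 120 N. Pads are 22 mm wide; open, the fingers measure 114 mm over their backs; the gripper's body (76 mm by 85 mm) begins 54 mm behind the grasp point. The pads swing forward as they close: fully open they stand 13 mm farther back than shut.
Start: joints at [-1.116, 0.238, -0.013, 1.319, 0, 1.571], TCP at [0.231, -0.472, 0.231] pointing down, gripper open.
Joint ranges: [-2.66, 2.66], [-1.03, 1.9], [-1.14, 1.46], [-1.82, 2.27], [-1.45, 1.34], [-3.14, 3.14]. Speed limits (rad/s): [2.22, 2.22, 2.79, 3.14, 3.14, 3.14].

INTERFACE

Orientations are given as a unit quaternion [w, x, y, z].
In Python, from rig import * gives the robot as it stands. Calls block until the motion is done:
- move_to(position, orientation): joint-space move of the TCP to a pose.
- servo_line(position, rotation=None, rate=0.15, max_force=None): straight line of the TCP; rotation=None keeps the orientation; rate is the mean speed in m/s. With max_force (N) it stops when the force on the tool has changed by that much, and returns True; else False.
- set_joints(angles): joint-space move.
- grip(opening, grip_force=None): finger opening in m; grip_force is the grip in N (None keeps the last); returns when the fingers have stopped.
- hold(seconds).
- solve_ik(position, orientation): joint angles nearest the present ones, or None.
- observe(): the state.
- snapshot(name): name is "side" or "top"; returns the picture (400x640x3 uint8, red, green, blue); there is no depth.
- camera_params(name): a dict with "fx", "fy", "cx", "cy" (pixels), "position" and "rotation" of the camera in the world. Camera axes: x right, y down, z forward; pixel columns grow to the right and rows downward; lengths in m; the calibration is good to about 2 mm. A picture is of the moment at which its call begins. camera_params takes no time and is no camera call.
A pose or a line that the arm cannot do raises MotionError and nothing moves.
- job_done(): hands the job in, once; it reports no verdict.
The state is a dict: "time": time; "qpos": joint angles; "joint_vel": joint speeds; "joint_efforts": joint torques, N m; "eef_pos": TCP position; "ee_rot": TCP orientation; "force": force on the tool from outside, world axes, zero at the start; "ft_torque": the same for the moment, N m; "finger_gap": finger opening in m.
Only numpy, scipy, OpenCV 4.12 (cv2) and the standard library are available. Lean on these libraries where they do the work, as an engineer would, in place of code of your own. Each camera call takes 0.05 s, during which the arm holds its last target. There are 200 camera calls.

## Working session

There is one attempt and no reset: what is moved stays moved. The work goes in short steps, each a Python script; the robot and the scene stay as the last script left them, time stands still between calls to the robot, and variables do not carry over. Pictures are saved under pics/ and viewed, about 8 in all and at most 12, crops included, and the job is handed in when it is done.

```bash
mkdir -p pics; ls; python3 - <<'E'
from rig import *
import cv2, numpy as np
for n in ("side","top"):
    im=snapshot(n); cv2.imwrite(f"pics/{n}0.png",im[:,:,::-1])
    c=camera_params(n); print(n,{k:np.round(v,4).tolist() for k,v in c.items()})
o=observe(); print(o["eef_pos"],o["ee_rot"],o["force"],o["finger_gap"],o["time"])
E
```

```text
pics
side {'fx': 384.4689, 'fy': 384.4689, 'cx': 319.7342, 'cy': 195.7282, 'position': [0.3106, -0.5202, 0.6319], 'rotation': [-0.4269, 0.8807, -0.1875, 0.0837]}
top {'fx': 460.4664, 'fy': 460.4664, 'cx': 313.7033, 'cy': 208.5332, 'position': [0.4783, 0.0784, 1.0464], 'rotation': [-0.0385, 0.7075, -0.7053, 0.0228]}
[ 0.23046661 -0.47129884  0.23074326] [-0.15898827 -0.68879282 -0.15986886  0.68900589] [ 0.58766962 -0.6047413  -0.3858178 ] 0.08561023737190696 0.1
```

View pics/top0.png

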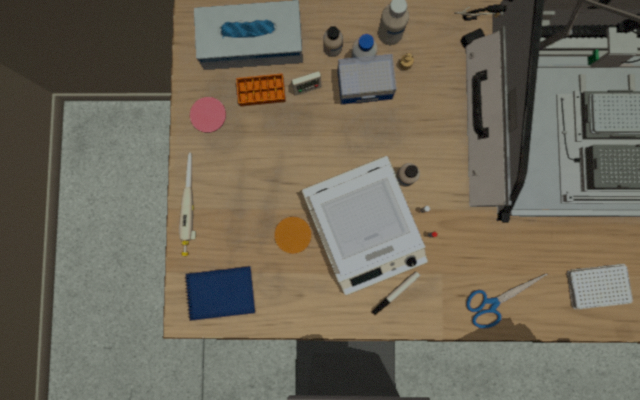

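View pics/side0.png

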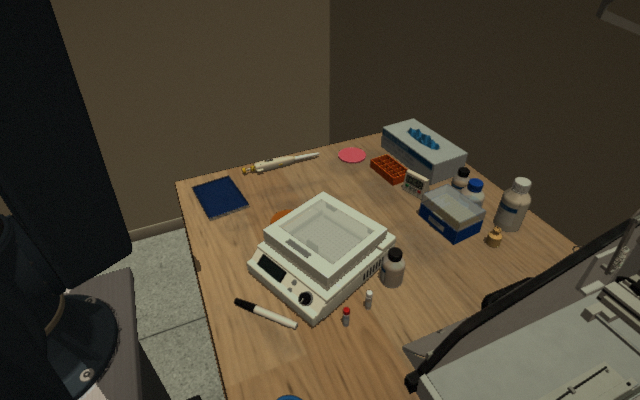

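Top view: the shaker spans about (303–427, 158–292), with its grey press mark near (379,254), marker at (395,293), vials at (425,209) and (433,234), and bottle at (408,174). In the side view the press mark is near (298,249). Next I'll zoom in and measure the mark.

```bash
cat > h.py <<'E'
import numpy as np, cv2
from scipy.spatial.transform import Rotation as R
from rig import *
def q2R(q): return R.from_quat([q[1],q[2],q[3],q[0]])
def Rq(r): x,y,z,w=r.as_quat(); return [w,x,y,z]
def ray(n,uv):
    c=camera_params(n); d=np.array([(uv[0]-c["cx"])/c["fx"],(uv[1]-c["cy"])/c["fy"],1])
    Rm=np.array(c["rotation"]); Rm=Rm if Rm.shape==(3,3) else q2R(Rm).as_matrix()
    d=Rm@d; return np.array(c["position"]),d/np.linalg.norm(d)
def plane(n,uv,z):
    p,d=ray(n,uv); return p+d*(z-p[2])/d[2]
def proj(n,P):
    c=camera_params(n); Rm=q2R(c["rotation"]).as_matrix(); v=Rm.T@(np.array(P)-c["position"])
    return np.array([c["cx"]+c["fx"]*v[0]/v[2], c["cy"]+c["fy"]*v[1]/v[2]])
def tri(a,b):
    (p,d),(q,e)=ray("top",a),ray("side",b)
    s=np.linalg.lstsq(np.stack([d,-e],1),q-p,rcond=None)[0]
    return (p+s[0]*d+q+s[1]*e)/2, np.linalg.norm(p+s[0]*d-q-s[1]*e)
E
python3 - <<'E'
from h import *
t=cv2.imread("pics/top0.png"); s=cv2.imread("pics/side0.png")
out=[]
for n,im,(x0,y0) in (("top",t,(295,150)),("side",s,(245,190))):
    c=im[y0:y0+150,x0:x0+150]; out.append(cv2.resize(c,None,fx=2.6,fy=2.6,interpolation=cv2.INTER_CUBIC))
cv2.imwrite("pics/crop0.png",np.hstack(out))
# grey mark
for n,im,(u,v) in (("top",t,(379,254)),("side",s,(298,249))):
    g=cv2.cvtColor(im,cv2.COLOR_BGR2GRAY); print(n,g[v-10:v+11:2,u-20:u+21:4].tolist())
    w=g[v-14:v+15,u-24:u+25]; hi=np.percentile(w,80); m=((w<hi-25)).astype(np.uint8)
    k,l,st,ce=cv2.connectedComponentsWithStats(m)
    for i in range(1,k):
        if st[i,4]>30:
            r=cv2.minAreaRect(np.argwhere(l==i)[:,::-1].astype(np.float32)); print(st[i],ce[i]+[u-24,v-14],plane(n,ce[i]+[u-24,v-14],.1),r)
E
```

```text
top [[151, 149, 152, 153, 151, 153, 164, 165, 161, 165, 165], [152, 149, 152, 148, 156, 164, 164, 141, 130, 165, 163], [152, 151, 150, 157, 163, 162, 138, 119, 118, 164, 166], [152, 152, 160, 164, 158, 135, 119, 117, 121, 163, 164], [146, 163, 164, 154, 118, 117, 118, 127, 156, 164, 163], [165, 165, 136, 121, 115, 116, 137, 161, 163, 163, 164], [164, 165, 119, 117, 120, 139, 163, 161, 165, 165, 163], [164, 163, 118, 120, 151, 164, 162, 160, 165, 160, 149], [166, 164, 132, 159, 164, 165, 161, 164, 159, 153, 154], [165, 165, 163, 164, 164, 164, 165, 157, 129, 150, 157], [165, 163, 161, 163, 164, 164, 154, 155, 100, 149, 155]]
[ 10   6  29  15 170] [378.75294118 252.81176471] [ 0.47013716 -0.0335461   0.1       ] ((23.862070083618164, 12.655171394348145), (6.31364107131958, 28.96847152709961), 68.19859313964844)
side [[183, 180, 185, 118, 182, 144, 151, 155, 155, 152, 153], [154, 183, 112, 98, 144, 179, 149, 140, 139, 156, 152], [80, 183, 168, 93, 95, 183, 173, 140, 134, 147, 158], [77, 92, 183, 112, 94, 110, 182, 133, 131, 133, 154], [77, 77, 158, 184, 94, 96, 161, 183, 129, 131, 148],
[... 173 characters left out ...]
1, 79, 183, 169, 96, 104, 183, 181], [181, 172, 92, 78, 77, 88, 183, 111, 184, 183, 179], [182, 183, 118, 88, 79, 79, 140, 183, 181, 183, 182]]
[ 17   0  32  23 339] [311.87610619 242.25663717] [ 0.501796   -0.02966786  0.1       ] ((37.69169616699219, 3.6844263076782227), (38.013153076171875, 17.9411563873291), 35.362464904785156)
[  0   3  34  26 327] [287.1529052 253.3088685] [ 0.44835137 -0.03718694  0.1       ] ((13.560001373291016, 19.420001983642578), (41.400001525878906, 10.0), 36.869895935058594)
[ 11   4  26  19 169] [297.83431953 247.78106509] [ 0.47176043 -0.03215739  0.1       ] ((23.781082153320312, 12.613513946533203), (28.45280647277832, 6.249324798583984), 36.02737808227539)
```

View pics/crop0.png

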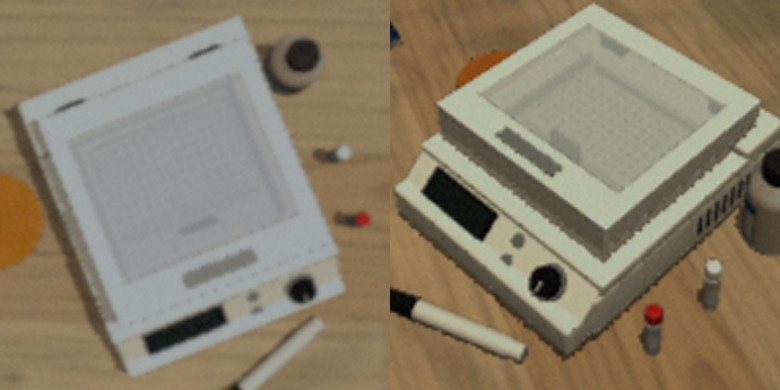

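The mark is at z=0.1 from both views to within 2 mm, around (0.471,-0.033), 28.5 x 6.3 px. In the crop, the back edge slope (−21.8°) matches the mark axis (−21.8°). Next: set the shaker frame and press.

```bash
cat >> h.py <<'E'
MARK=np.array([0.4710,-0.0329])
a=np.deg2rad(-21.8); c0=np.array([378.75,252.81]); dv=14*np.array([np.cos(a),np.sin(a)])
e0,e1=plane("top",c0-dv,.1),plane("top",c0+dv,.1); sy=(e0-e1)[:2]; MLEN=np.linalg.norm(sy); sy/=MLEN
sx=np.array([sy[1],-sy[0]]); YAW=np.arctan2(sx[1],sx[0])
ORG=MARK+0.066*sx
def W(x,y,z): return np.array([*(ORG+x*sx+y*sy),z])   # shaker frame -> world
def down(sgn):
    X=np.array([0,0,-1.]); Y=sgn*np.array([*sy,0]); return R.from_matrix(np.stack([X,Y,np.cross(X,Y)],1))
def toS(p): d=np.array(p[:2])-ORG; return np.array([d@sx,d@sy,p[2]])
def snap2(tag,box=((270,110,200,200),(225,90,220,220))):
    o=[]
    for n,(x,y,w,h) in zip(("top","side"),box):
        im=snapshot(n)[:,:,::-1]; cv2.imwrite(f"pics/{n}_{tag}.png",im)
        o.append(cv2.resize(im[y:y+h,x:x+w],(400,400),interpolation=cv2.INTER_CUBIC))
    cv2.imwrite(f"pics/c_{tag}.png",np.hstack(o))
def st(m=""):
    o=observe(); print(m,"t%.1f"%o["time"],"S",np.round(toS(o["eef_pos"])*1e3,1),"F",np.round(o["force"],1),"gap%.3f"%o["finger_gap"])
E
python3 - <<'E'
from h import *
print("yaw",YAW,"marklen",MLEN,"org",ORG,tri((378.75,252.81),(297.83,247.78)))
for P in [(-.123,-.1),(.122,.1),(.122,-.1)]: print(proj("top",W(*P,.06 if P[0]<0 else .07)))
for sg in (1,-1):
    for P in [(-.066,0,.16),(-.08,0,.068),(.09,0,.235)]: print(sg,P,np.round(solve_ik(W(*P),Rq(down(sg))),2))
E
```

```text
yaw 0.38240206352020367 marklen 0.057192095271170085 org [ 0.53223288 -0.00827209] (array([ 0.47070251, -0.03351186,  0.10164739]), np.float64(0.001144448250500971))
[430.25492536 259.83906883]
[299.86060059 187.56234885]
[386.55797806 153.11384552]
1 (-0.066, 0, 0.16) [-0.07  0.19 -0.27  1.11  0.   -0.45]
1 (-0.08, 0, 0.068) [-0.08  0.25 -0.45  0.87  0.   -0.47]
1 (0.09, 0, 0.235) [ 0.04  0.4   0.23  1.4   0.   -0.34]
-1 (-0.066, 0, 0.16) [-0.07  0.19 -0.27  1.11  0.    2.69]
-1 (-0.08, 0, 0.068) [-0.08  0.25 -0.45  0.87  0.    2.68]
-1 (0.09, 0, 0.235) [0.04 0.4  0.23 1.4  0.   2.8 ]
```

```bash
python3 - <<'E'
from h import *
q=Rq(down(1))
grip(0.0,20)
move_to(W(-.066,0,.16),q); st("above")
servo_line(W(-.066,0,.108),rate=.1); st("near")
print(servo_line(W(-.066,0,.082),rate=.025,max_force=12)); st("pressed")
servo_line(W(-.085,0,.13),rate=.15)
servo_line(W(-.15,0,.18),rate=.2); st("back")
hold(1.5); snap2("open"); st()
E
```

```text
above t2.7 S [-66.1  -0.5 160.1] F [ 0.3 -1.   0.8] gap0.000
near t3.4 S [-65.9  -0.3 108.3] F [0.6 0.3 0.6] gap0.000
True
pressed t4.1 S [-66.2  -0.1  91.4] F [-2.9 -0.3 10.7] gap0.000
back t5.1 S [-149.4   -0.2  179.5] F [-0.3 -0.5 -0.7] gap0.000
 t6.7 S [-150.    0.  180.] F [-0.2  0.4 -0.9] gap0.000
```

View pics/c_open.png

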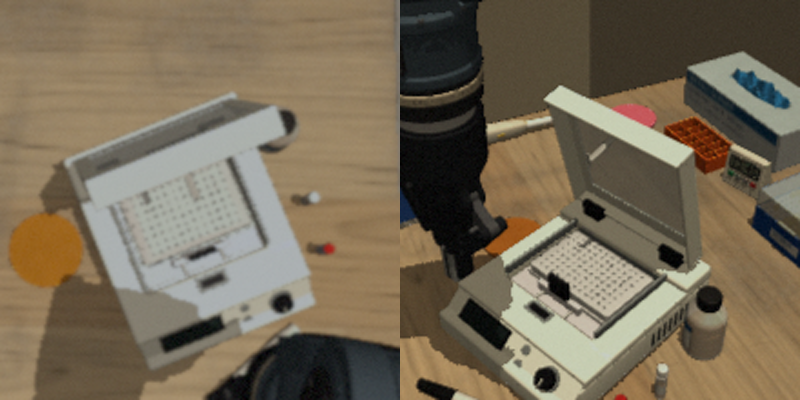

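Lid is open. The black tab shows at about (371,236) in top and (312,248) in side, with the latch slot on the deck in front of it. Next: measure the tab.

```bash
cat >> h.py <<'E'
def tab(tag,uvs=((371.5,236),(312.5,246))):
    for n,uv in zip(("top","side"),uvs):
        im=cv2.imread(f"pics/{n}_{tag}.png"); g=cv2.cvtColor(im,cv2.COLOR_BGR2GRAY)
        m=(g<60).astype(np.uint8); k,l,s_,ce=cv2.connectedComponentsWithStats(m)
        for i in range(1,k):
            if 10<s_[i,4]<600 and np.hypot(*(ce[i]-uv))<18:
                pts=np.argwhere(l==i)[:,::-1]
                S=np.array([toS(plane(n,p,.087)) for p in pts])*1e3
                print(n,s_[i],ce[i].round(1),"S@.087 x",S[:,0].min().round(1),S[:,0].max().round(1),"y",S[:,1].min().round(1),S[:,1].max().round(1))
E
python3 - <<'E'
from h import *
tab("open")
# plate: predicted pixel vs. tab front candidates
for x in (-.05,-.04,-.03): print(x,proj("top",W(x,0,.087)).round(1),proj("side",W(x,0,.087)).round(1))
E
```

```text
top [365 234  12   5  21] [371. 236.] S@.087 x -31.6 -28.1 y -11.2 13.1
top [372 248   9   5  21] [376.  249.9] S@.087 x -62.2 -58.0 y -7.8 10.6
side [306 240  13  16 122] [312.  247.8] S@.087 x -48.5 -27.7 y -28.5 10.9
-0.05 [374.7 245.1] [303.9 248.5]
-0.04 [372.9 240.6] [307.6 245.8]
-0.03 [371.1 236.1] [311.3 243.2]
```

```bash
python3 - <<'E'
from h import *
servo_line(W(-.064,0,.14),rate=.2)
servo_line(W(-.064,0,.069),rate=.1,max_force=10); st("down")
print(servo_line(W(-.015,0,.069),rate=.02,max_force=14)); st("pushed")
hold(.3); st("held")
servo_line(W(-.060,0,.069),rate=.1); servo_line(W(-.064,0,.14),rate=.2)
servo_line(W(-.15,0,.18),rate=.25); st("back")
snap2("clamped"); tab("clamped")
E
```

```text
down t8.0 S [-65.2   0.3  68.6] F [-2.7  0.1 10. ] gap0.000
True
pushed t9.7 S [-33.6   0.6  67.7] F [-0.   0.1 -0.8] gap0.000
held t10.0 S [-34.    0.7  67.5] F [-0.8  0.1 -0.6] gap-0.000
back t11.4 S [-150.3   -0.   179.6] F [0.5 0.4 0.8] gap0.000
top [363 230  12   5  18] [368.7 232. ] S@.087 x -21.6 -18.9 y -10.5 13.8
top [372 248   9   5  21] [375.9 249.8] S@.087 x -61.8 -57.6 y -7.8 10.6
side [310 238  12  16 115] [315.4 245.4] S@.087 x -39.5 -18.1 y -29.5 10.6
```

View pics/c_clamped.png

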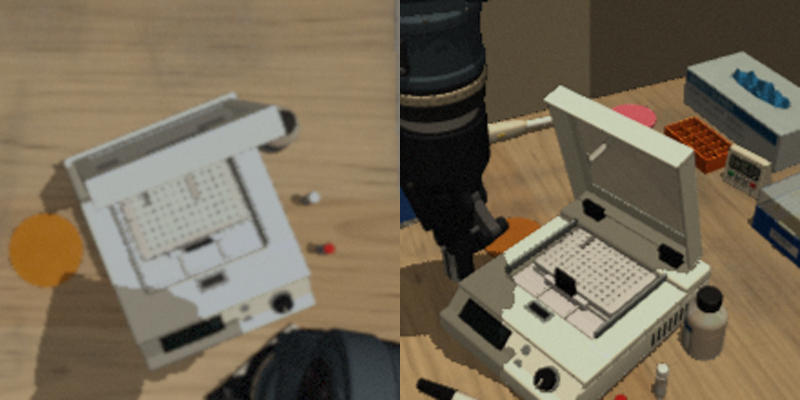

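The tab moved back about 10 mm, but the stop could have come from the Fz spike seen on descent, so I'll push again from a clean force baseline.

```bash
python3 - <<'E'
from h import *
servo_line(W(-.050,0,.14),rate=.2)
servo_line(W(-.050,0,.073),rate=.05); hold(.3); st("down")
for F in (6,15):
    print(servo_line(W(-.015,0,.073),rate=.02,max_force=F)); st("pushed %d"%F)
hold(.2); st("held")
servo_line(W(-.055,0,.075),rate=.1); servo_line(W(-.064,0,.14),rate=.2)
servo_line(W(-.15,0,.18),rate=.25); st("back")
snap2("clamped2"); tab("clamped2")
E
```

```text
down t14.0 S [-49.9  -0.   73.1] F [ 0.1 -0.3  0.4] gap0.000
True
pushed 6 t15.0 S [-33.5   0.2  72.5] F [ 0.2 -0.4 -0. ] gap0.000
True
pushed 15 t15.3 S [-33.6   0.5  72. ] F [1.  0.7 0. ] gap0.000
held t15.5 S [-33.7   0.5  71.8] F [ 0.2 -0.2 -0. ] gap-0.000
back t16.9 S [-150.2   -0.   179.6] F [-0.2  0.1 -0.9] gap-0.000
top [363 230  13   5  20] [368.8 232. ] S@.087 x -21.6 -18.5 y -12.4 13.8
top [371 248  10   5  22] [375.7 250. ] S@.087 x -62.2 -58.0 y -7.8 11.8
side [310 238  12  16 115] [315.3 245.3] S@.087 x -38.8 -18.1 y -29.5 10.6
```

Both pushes stopped at the same place (−33.6 mm, under 6 N and 15 N), so this is the hard stop against the plate. Next: sweep the lid shut from behind.

```bash
cat >> h.py <<'E'
def corner(th,lx=-.162,clr=0.):   # TCP so that the finger's front bottom corner touches the outer face at hinge-frame x=lx
    c,s=np.cos(th),np.sin(th); lz=.020+clr
    return W(.092+lx*c+lz*s+.011,0,.080-lx*s+lz*c)
E
python3 - <<'E'
from h import *
q=Rq(down(1))
ths=np.linspace(1.32,0,13)
P=[W(-.15,0,.33),W(.12,0,.33),corner(1.32,clr=.02)]+[corner(t) for t in ths]
assert all(solve_ik(p,q) is not None for p in P)
for p in P[:3]: servo_line(p,rate=.2)
st("behind")
for t in ths:
    hit=servo_line(corner(t),rate=.12,max_force=25); 
    if hit or t in ths[[0,4,8,12]]: st("th %.2f %s"%(t,hit))
    if hit: break
snap2("down")
E
```

```text
behind t20.0 S [ 1.015e+02 -2.000e-01  2.482e+02] F [ 0.1  0.8 -0.1] gap0.000
th 1.32 False t20.3 S [ 82.8  -0.3 243.5] F [-0.1 -0.   0. ] gap0.000
th 0.88 False t21.5 S [ 15.6  -0.  217.8] F [-0.3 -0.4 -0. ] gap0.000
th 0.44 False t22.7 S [-34.8  -0.  167.4] F [-0.5  0.3  1.4] gap-0.000
th 0.00 False t23.9 S [-5.900e+01  1.000e-01  1.003e+02] F [ 0.1 -1.   2.1] gap-0.000
```

View pics/c_down.png

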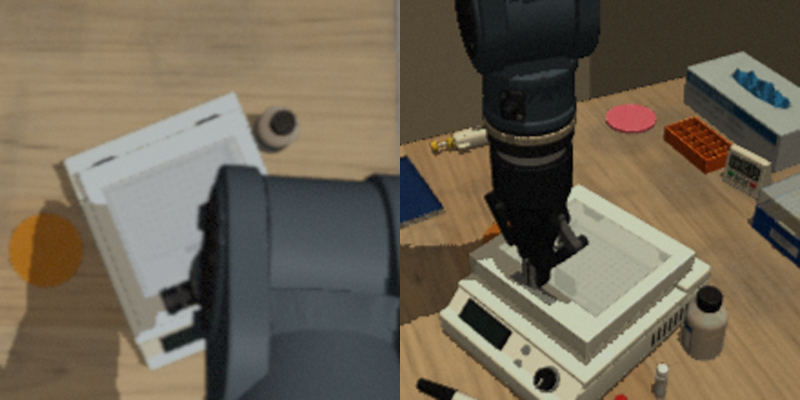

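The lid is down with the fingertip on the press mark. Next: press it to the stop, let go straight up, move clear and look.

```bash
python3 - <<'E'
from h import *
print(servo_line(W(-.062,0,.080),rate=.025,max_force=12)); st("pressed")
servo_line(W(-.066,0,.16),rate=.1)
servo_line(W(-.15,0,.25),rate=.2)
set_joints([-1.116,0.238,-0.013,1.319,0,0.0]); hold(1.5); st("clear")
snap2("end"); 
t=cv2.imread("pics/top_end.png"); t0=cv2.imread("pics/top0.png"); s=cv2.imread("pics/side_end.png"); s0=cv2.imread("pics/side0.png")
for n,a,b in (("top",t0,t),("side",s0,s)):
    d=cv2.absdiff(a,b).max(2)>40; d[:,:]&=True
    k,l,q,c=cv2.connectedComponentsWithStats(d.astype(np.uint8))
    print(n,[(q[i].tolist()) for i in range(1,k) if q[i,4]>8])
    g=cv2.cvtColor(b,cv2.COLOR_BGR2GRAY); (u,v)=(379,253) if n=="top" else (298,248)
    w=g[v-14:v+15,u-24:u+25]; m=((w<np.percentile(w,80)-25)).astype(np.uint8)
    k,l,q,c=cv2.connectedComponentsWithStats(m); print([(q[i,4],(c[i]+[u-24,v-14]).round(1)) for i in range(1,k) if q[i,4]>60])
E
```

```text
True
pressed t24.5 S [-59.6  -0.2  91.8] F [-1.5 -0.3  9.3] gap-0.000
clear t29.2 S [-452.7 -317.6  231.6] F [-0.4 -0.6 -0. ] gap-0.001
top [[558, 339, 11, 2, 16]]
[(np.int32(171), array([378.8, 252.8]))]
side []
[(np.int32(379), array([311.5, 241.6])), (np.int32(312), array([286.5, 252.8])), (np.int32(167), array([297.9, 247.9]))]
```

View pics/c_end.png

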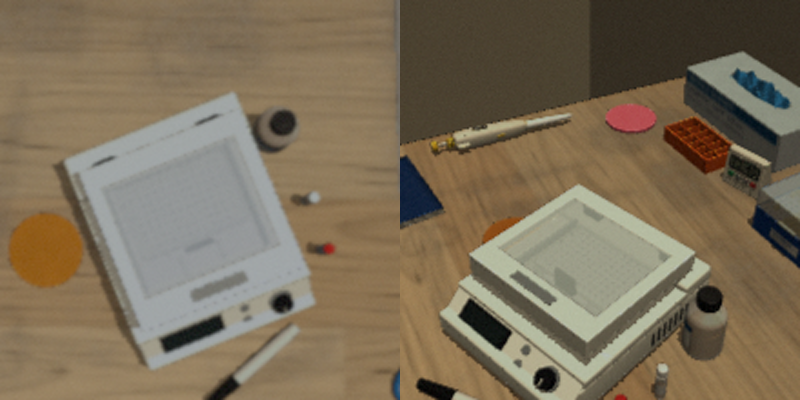

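The lid is shut, its mark is back at its original pixels (378.8,252.8 and 297.9,247.9), and nothing else has changed. Handing in.

```bash
python3 -c "
from rig import *
job_done()"
```

```text
the job is handed in; nothing more can be done
```

I pressed the lid open, pushed the clamp back until the plate stopped it, then pressed the lid shut so that it latched. The job was handed in at about 29 s of robot time, within the 64 s limit.

**Final checks:**
- **Lid:** about 4 s after I let go, the press mark was back at its original pixels in both views, so the lid is latched at 0.
- **Clamp:** the pictures show the tab about 10 mm further back. Two pushes stopped at the same fingertip position, about −33.6 mm in the shaker frame, the second under both 6 N and 15 N limits. I take that as the plate held against the rear stops; I did not measure the plate's own position.
- **Bystanders:** comparing the first and last pictures shows nothing moved around the shaker. The only difference was a 16-pixel patch at the bottom edge of the top view, away from the shaker.

**One disagreement:** on the first approach to the tab, the descent ended with about 10 N upward on the fingertip at 69 mm, 9 mm above the nominal deck. I never found out what it touched. I repeated the push from a clean force reading, and it stopped in the same place.

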